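# Close the parts polisher and start it with its push-and-turn knob

### The job

Close the tub of the polishing machine with the lid that fits it: lower it in so that it sits flat, do not drop it. Then start the machine with the knob on its sloping panel: press the knob fully in, keep it pressed while you twist it clockwise to its stop, hold it there for a full second, then let go so that it springs back out and round by itself. Leave the other lid, the hammer, the tin and the drill block where they are.

Things in the scene. Friction and masses are not known exactly. Their poses are not given: they have to be found in the camera images.
- polisher: Fixed bench polisher: grey base 200 (x) by 360 (y) mm, 50 mm high. Origin: centre of its underside; z up, front to -x. On its left (+y) half an open round tub; on its right a console, about 165 mm high at its back edge, whose 150 by 140 mm panel slopes 28 degrees, facing up and to the front; panel centre at (0, -0.090, 0.130) in this frame
- tub_mouth (a point): Centre of the tub's mouth, in the plane of its rim, 140 mm above the bench; axes as the polisher's. Round steel tub, outer diameter 122 mm, inner diameter 112 mm, 84 mm deep
- round_lid: Loose round grey lid, about 0.2 kg; fits the tub. Origin: centre of underside, z up. Plug of diameter 100 mm, 12 mm high (goes inside the tub), then flange of diameter 124 mm, 8 mm thick (rests on the rim), then upright black bar handle 70 mm long (x), 16 mm thick (y), its top 51 mm above the origin. Seated, at any yaw, the origin is 12 mm below the rim plane
- square_lid: Loose square grey lid for another tub, 106 by 106 mm, with the same bar handle; to be left alone. Origin: centre of its underside
- knob_grip (a point): Point on the knob's axis 40 mm out from the panel, 12 mm below the top of its grip bar; z out of the panel along the axis, x along the bar. Black knob: round skirt, diameter 68 mm, face 20 mm out from the panel, carrying a bar 64 mm long (x), 16 mm thick (y), up to 52 mm out. At rest the bar stands 0.6 rad anticlockwise of straight up the slope
- start_push (a joint): How far the knob is pressed in, along its axis, in m: 0 out at rest, 0.008 fully in. A spring pushes back with 4 N at rest and 8 N fully in
- start_turn (a joint): Knob angle in rad: 0 at rest, growing clockwise as seen looking at the panel, 1.2 at the stop. A spring turns it back: 0.08 N m at rest, 0.32 N m at the stop
- hammer: Loose hammer, 260 mm long, lying on the bench in front of the machine; bystander. Origin at its underside
- tin: Loose shallow open steel tin, diameter 90 mm, 35 mm high; bystander. Origin: centre of its underside
- drill_block: Loose dark wooden block 60 by 60 mm, 55 mm high, with drill bits standing in it to 95 mm; bystander. Origin: centre of its underside
Things that resemble listed ones, but are neither listed nor needed, are in the scene too. What is shaped like the round_lid but turquoise or yellow is not meant.

How it is judged:
On the way, in this order (a step that is already met when the one before it is completed fails the run):
1. the round lid is seated flat in the tub (horizontal distance between round_lid and tub_mouth below 0.01 m and z of round_lid in the frame of tub_mouth below -0.009 m and angle between round_lid's own z axis and vertical below 0.05 rad), for 0.3 s.
2. the knob is pressed in (at least 7 mm of its 8 mm) while not yet turned (under 0.3 rad) (value of joint start_push above 0.007 m and value of joint start_turn below 0.3 rad), for 0.1 s.
3. the knob, still pressed in at least 6 mm, is held at its stop (at least 1.14 of 1.2 rad) for 0.8 s (value of joint start_push above 0.006 m and value of joint start_turn above 1.14 rad), for 0.8 s.
At the end, for the whole second after the job is handed in: The round lid lies still and flat in the tub (centre within 10 mm of the tub's, origin at least 9 mm below the rim plane, tilt under 0.05 rad); the knob has sprung back: turned less than 0.08 rad and pressed less than 1.5 mm (all of step 1 and value of joint start_turn below 0.08 rad and value of joint start_push below 0.0015 m and linear speed of round_lid below 0.02 m/s); the robot touches nothing.
It fails at once if the round lid is dropped: it moves faster than 0.5 m/s while the fingers do not touch it (linear speed of round_lid above 0.5 m/s and contact force between the fingers and round_lid below 0.1 N).
It fails at once if the square lid is moved by more than 20 mm (distance of square_lid from where it was at the start of the episode above 0.02 m).
It fails at once if the hammer is moved by more than 20 mm (distance of hammer from where it was at the start of the episode above 0.02 m).
It fails at once if the tin is moved by more than 20 mm (distance of tin from where it was at the start of the episode above 0.02 m).
It fails at once if the drill block is moved by more than 20 mm (distance of drill_block from where it was at the start of the episode above 0.02 m).
It also fails if it takes over 51 s, if anything falls off the work surface, if the arm or the gripper's body presses on something with over 40 N, if the wrist force passes 120 N, or if a joint passes its speed limit or range.

### The arm

A 7-joint arm with a two-finger parallel gripper is mounted at the origin on the work surface. World frame = base frame: x ahead of the robot, y to its left, z up, the work surface at z = 0. Lengths are in m, angles in rad, forces in N, time in s.
With the tool pointing down it reaches from about 0.4 to 0.85 m from the base axis. Payload 4.5 kg.
Tool frame: the origin (TCP) lies at the very end of the fingers, on their centre line; the grasp point (between the pads) lies 19 mm behind it; z points along the fingers, y is the line along which they close (so a half turn about z gives the same grasp; the last joint's range is limited). The gripper opens to 88 mm and grips with 3 to 60 N. Pads are 18 mm wide; open, the fingers measure 123 mm over their backs; the gripper's body (75 mm by 187 mm) begins 45 mm behind the grasp point.
Start: joints at [-1.225, 0.689, -0.195, 1.565, 0.157, 0.902, -0.215], TCP at [0.192, 0.595, 0.239] pointing down, gripper open.
Joint ranges: [-3.01, 3.01], [-0.46, 2.08], [-1.47, 1.51], [0.13, 2.56], [-1, 4.14], [0.04, 2.09], [-2.66, 2.66]. Speed limits (rad/s): [2.57, 2.57, 3.14, 3.14, 3.14, 3.14, 3.14].

### API

Orientations are given as a unit quaternion [x, y, z, w].
In Python, from plant import r gives the robot as it stands. The module is installed in compiled form; this text tells all that it offers.
- The arm moves only by the tool step_arm, never from a script. Its argument "increments" is a list of rows, each a list of 2 entries, a list of its own where there are three numbers: the shift along the world's x, y, z in cm, then the turn, a rotation vector about the world's x, y, z in degrees. A call has exactly 10 rows; each row shifts and turns the commanded pose from where the row before left it; what a row does not reach is not made up. A row lasts 1/10 s, in which the tool goes at most 50 mm and 8.59 degrees, less where a joint would pass 70% of its speed; a pose out of reach is approached as far as the arm can. A call is refused whole if a number of a shift passes 5 or a number of a turn 8.59, either way. A call with a gripper value outside its range is refused whole. "fingers" is the opening, from 0 (shut) to 1 (fully open), set as the call begins (left out, the last holds). The fingers move at their own pace and stop on an object; "grip_force" is the grip in N (left out, the last holds). Time passes only in rows, so rows that do not move let the fingers close, or fill a call up. It gives the time, the measured TCP pose, the force, the opening and the grip force at its end, in the units of the state.
- r.get_state(): the state, without advancing time (a new reading comes with each control period).
- r.snapshot(name): name is "side" or "top" or "wrist"; returns (picture, depth): 480x640x3 uint8, red, green, blue; 480x640 float32, m along the optical axis (not along the pixel's ray), 0 where there is no reading.
- r.calibration(name): a dict with "fov_y" (degrees; the focal length in pixels is half the picture's height over the tangent of half this angle, whatever the lens; pixels are square), "cx", "cy" (the principal point, pixels), "k1" (the pictures are not rectified: a ray, as slopes to the right and down, at radius r is drawn at 1 + k1 r^2 times it, then the intrinsics apply), "R" (3x3) and "t" (3): a world point X has camera coordinates R X + t. Camera axes: x right, y down, z forward; pixel columns grow to the right and rows downward; lengths in m; the calibration is good to about 2 mm. A picture is of the moment at which its call begins: read the wrist's pose just before it. calibration takes no time and is no camera call; for the wrist camera it gives the pose at the moment of the call.
- r.finish_job(): hands the job in; it is judged then, once.
The state is a dict: "clock": time; "q": joint angles; "qd": joint speeds; "joint_torque": joint torques, N m; "tool_pos": TCP position; "eef_rot": TCP orientation; "contact_force": force on the tool from outside, world axes, zero at the start; "moment": the same for the moment, N m; "opening": opening from 0.0 (shut) to 1.0 (fully open); "finger_force": force on a finger pad.
Only numpy, scipy, OpenCV 4.12 (cv2) and the standard library are available. Lean on these libraries where they do the work, as an engineer would, in place of code of your own. Each camera call takes 0.05 s, during which the arm holds its last target. There are 200 camera calls.

## Working session

There is one attempt and no reset: what is moved stays moved. The work goes in short steps, Python scripts to look and compute and a tool call to move; the robot and the scene stay as the last step left them, time stands still between calls to the robot, and variables do not carry over. Pictures are saved under pics/ and viewed, at most 10 in all, crops included, and the job is handed in when it is done.

Besides the shell and the picture viewer there is one more tool, called after ">>>" in YAML: its name, and indented under it one key for each argument. step_arm: Moves the arm, as the interface text tells. Its arguments: {"type":"object","properties":{"increments":{"type":"array","items":{"type":"array"}},"fingers":{"type":"number"},"grip_force":{"type":"number"}},"required":["increments"]}

```bash
mkdir -p pics
cat > h.py <<'E'
import numpy as np, cv2
from plant import r
def snap(n,f):
    c=r.calibration(n); p,d=r.snapshot(n)
    np.savez('pics/'+f+'.npz',p=p,d=d,**{k:np.array(v) for k,v in c.items()})
    cv2.imwrite('pics/'+f+'.png',p[:,:,::-1]); return p,d,c
def load(f): 
    z=np.load('pics/'+f+'.npz'); return z['p'],z['d'],z
def cloud(d,c):
    f=240/np.tan(np.radians(float(c['fov_y']))/2)
    K=np.array([[f,0,float(c['cx'])],[0,f,float(c['cy'])],[0,0,1]])
    v,u=np.mgrid[0:480,0:640]
    s=cv2.undistortPoints(np.stack([u,v],-1).reshape(-1,1,2).astype(float),K,np.array([float(c['k1']),0,0,0])).reshape(480,640,2)
    X=np.dstack([s,np.ones((480,640))])*d[...,None]
    return (X-np.array(c['t']))@np.array(c['R'])
E
python3 - <<'E'
from h import *
a=snap('top','top0');b=snap('side','side0')
cv2.imwrite('pics/both.png',cv2.resize(np.hstack([a[0],b[0]])[:,:,::-1],(800,300)))
for s in (a,b): print(np.array(s[2]['R']).round(2).tolist(),s[2]['t'],s[2]['fov_y'])
s=r.get_state();print(s)
E
```

```text
[[0.01, -1.0, 0.0], [-0.98, -0.01, -0.2], [0.2, 0.0, -0.98]] [0.07978434 0.54927562 1.44640757] 51.44118767602842
[[0.94, -0.34, 0.0], [-0.22, -0.62, -0.76], [0.26, 0.71, -0.65]] [-0.45513791  0.27951943  1.49523311] 44.16380634582957
{'clock': 0.1, 'q': array([-1.22519424,  0.68988407, -0.19453417,  1.56624565,  0.15730442,
        0.90253518, -0.21508901]), 'qd': array([-0.00033487, -0.00241068,  0.00149096, -0.00474709, -0.00047599,
        0.00044812, -0.00024587]), 'joint_torque': array([-3.60721773e-03, -5.28501713e+01, -1.27162401e+00, -1.53837436e+01,
       -5.25754353e-02,  1.96350426e-03,  4.86001477e-05]), 'tool_pos': array([0.19159331, 0.59429742, 0.23799913]), 'eef_rot': array([ 1.55220036e-01,  9.87879565e-01, -8.37023842e-04, -6.86690482e-05]), 'contact_force': array([-0.58209142, -0.57075477, -0.52895966]), 'moment': array([ 0.0082062 , -0.04508113, -0.006002  ]), 'finger_force': 0.0, 'opening': 0.9981376058269309}
```

View pics/top0.png

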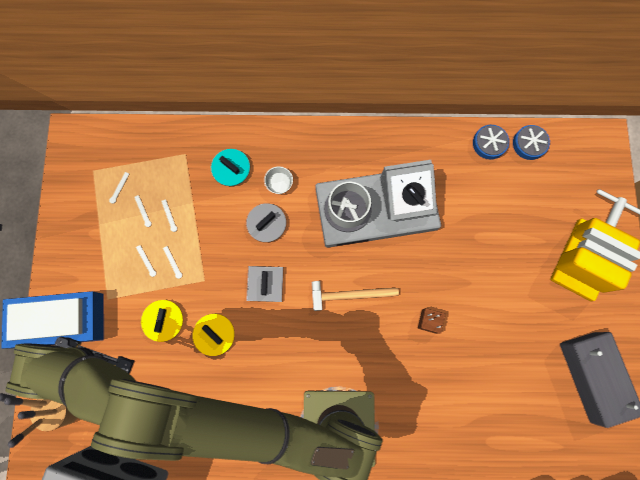

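View pics/side0.png

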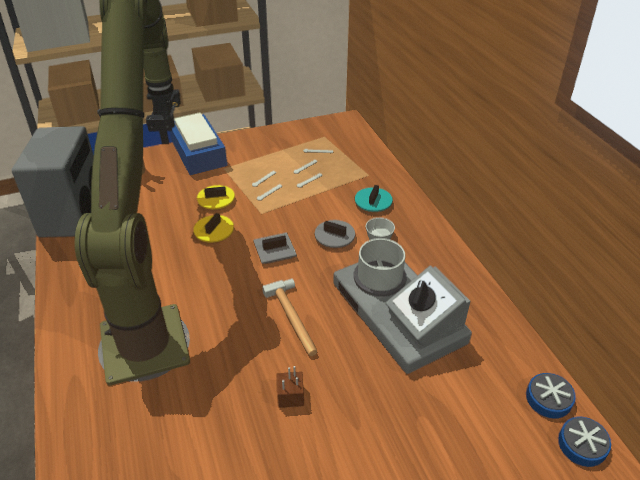

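The top view shows these candidates for the round lid: grey round at (266,222), turquoise at (231,167), yellow at (162,321) and (213,334), and the square grey lid at (266,284). The grey round one fits because it is both grey and round. The tin is at (279,180), the tub at (350,204) and the knob at (413,193). Next I'll measure and confirm with a crop.

Run:
```python
from h import *
for n in ('top0','side0'):
    p,d,c=load(n); X=cloud(d,c); ok=d>0
    np.set_printoptions(precision=4,suppress=True)
    def rng(x0,x1,y0,y1):
        m=np.zeros(d.shape,bool); m[y0:y1,x0:x1]=1; return m&ok
    L,T,K=(rng(242,290,202,246),rng(322,378,178,235),rng(380,440,160,225)) if n=='top0' else (rng(312,358,215,252),rng(355,408,238,295),rng(385,470,262,350))
    g=p.max(2).astype(int)-p.min(2); br=p.max(2)
    z=X[...,2]
    print(n,'table z',np.median(z[250:260,270:300]))
    m=L&(z>.012)&(z<.028)&(g<30); P=X[m]; (cc,rad)=cv2.minEnclosingCircle(P[:,:2].astype(np.float32)); print('lid flange',len(P),cc,rad,np.median(P,0))
    m=L&(z>.04)&(z<.06); P=X[m]; R=cv2.minAreaRect(P[:,:2].astype(np.float32)*1000); print('handle',len(P),R,P[:,2].max())
    m=T&(z>.134)&(z<.146); P=X[m]; (cc,rad)=cv2.minEnclosingCircle(P[:,:2].astype(np.float32)); print('rim',len(P),cc,rad,np.median(P[:,2]))
    m=K&(z>.09)&(br>170)&(z<.18); P=X[m]; cen=np.median(P,0)
    for _ in range(4):
        Q=P-P.mean(0); nn=np.linalg.svd(Q,full_matrices=0)[2][2]; nn*=np.sign(nn[2]); P=P[abs(Q@nn)<.004]
    print('panel',len(P),P.mean(0),nn,np.degrees(np.arccos(nn[2])))
    h=(X-P.mean(0))@nn
    for lo,hi in ((.044,.058),):
        m=K&(h>lo)&(h<hi)&(br<90); B=X[m]; 
        up=np.array([0,0,1])-nn*nn[2]; up/=np.linalg.norm(up); rt=np.cross(up,nn) 
        uv=np.c_[(B-P.mean(0))@rt,(B-P.mean(0))@up]; print('bar',len(B),B.mean(0),h[m].mean(),cv2.minAreaRect((uv*1000).astype(np.float32)),'rt',rt,'up',up)
    uv=np.c_[(P-P.mean(0))@rt,(P-P.mean(0))@up]; R=cv2.minAreaRect((uv*1000).astype(np.float32)); print('panelrect',R, P.mean(0)+R[0][0]/1000*rt+R[0][1]/1000*up)
p,d,c=load('top0')
cv2.imwrite('pics/crop.png',cv2.resize(p[130:330,130:450,::-1],(800,500),interpolation=2))
```

```text
top0 table z 0.00031386439045423043
lid flange 1005 (0.6064941883087158, 0.22619402408599854) 0.06202803924679756 [0.6031 0.225  0.0202]
handle 134 ((605.4297485351562, 225.36683654785156), (17.01712989807129, 69.47549438476562), 43.79964065551758) 0.057402538779184366
rim 247 (0.6413788795471191, -0.02515486441552639) 0.061511460691690445 0.13916323616674928
panel 952 [ 0.6755 -0.2033  0.1325] [-0.4366 -0.0814  0.896 ] 26.36870331566364
bar 105 [ 0.6496 -0.2109  0.1758] 0.05077490196505401 ((1.9855718612670898, -2.9639854431152344), (16.523496627807617, 62.450233459472656), 32.96070861816406) rt [ 0.1833 -0.9831  0.    ] up [0.8808 0.1642 0.4441]
panelrect ((3.5354385375976562, -1.80218505859375), (144.47853088378906, 135.20420837402344), 87.9220199584961) [ 0.6746 -0.2071  0.1317]
side0 table z 0.016980118024836413
lid flange 674 (0.6058285236358643, 0.22563183307647705) 0.06636576354503632 [0.5969 0.21   0.0182]
handle 115 ((605.7257690429688, 224.04586791992188), (25.001829147338867, 72.28543090820312), 49.39005661010742) 0.05525670306731745
rim 262 (0.6418846845626831, -0.02847312018275261) 0.06469271332025528 0.13739533063367187
panel 968 [ 0.6738 -0.2097  0.1319] [-0.4674 -0.0749  0.8809] 28.25035467073601
bar 145 [ 0.6475 -0.2161  0.1736] 0.04954250928352958 ((0.054485321044921875, -1.9650135040283203), (17.103670120239258, 60.673255920410156), 33.23134231567383) rt [ 0.1582 -0.9874  0.    ] up [0.8698 0.1393 0.4733]
panelrect ((-38.330223083496094, -2.2893524169921875), (188.22557067871094, 116.38650512695312), 0.6404136419296265) [ 0.6658 -0.1722  0.1308]
```

View pics/crop.png

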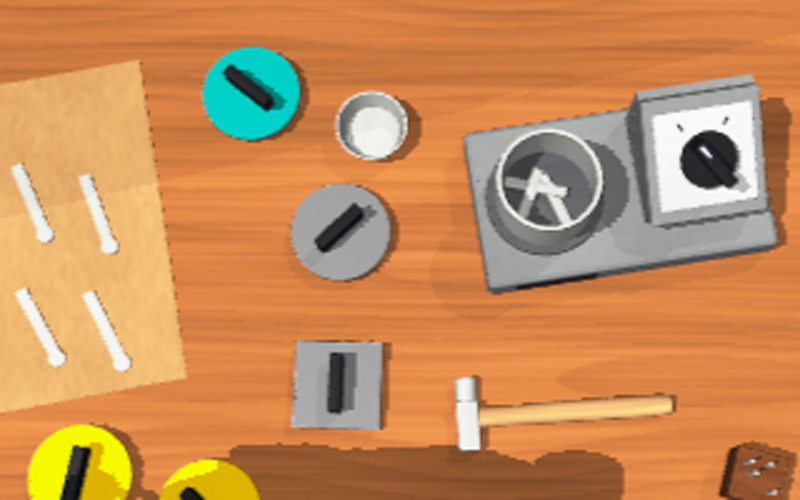

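The crop confirms it: the grey round lid is at crop (340,232), with its bar running up and to the right. The square lid is at (338,385). I'll go above the round lid now.

>>> step_arm:
  increments:
    - [[2,-1.8,-0.2],[0,0,-1.4]]
    - [[2,-1.8,-0.2],[0,0,-1.4]]
    - [[2,-1.8,-0.2],[0,0,-1.4]]
    - [[2,-1.8,-0.2],[0,0,-1.4]]
    - [[2,-1.8,-0.2],[0,0,-1.4]]
    - [[2,-1.8,-0.2],[0,0,-1.4]]
    - [[2,-1.8,-0.2],[0,0,-1.4]]
    - [[2,-1.8,-0.2],[0,0,-1.4]]
    - [[2,-1.8,-0.2],[0,0,-1.4]]
    - [[2,-1.8,-0.2],[0,0,-1.4]]
  fingers: 1

```text
clock: 1.1
tool_pos: [0.3923, 0.4138, 0.2183]
eef_rot: [0.275, 0.961, -0.0, -0.0]
contact_force: [0.0, 0.2, 1.1]
opening: 1.0
finger_force: 0.0
```

>>> step_arm:
  increments:
    - [[2.1,-1.9,-0.2],[0,0,-1.4]]
    - [[2.1,-1.9,-0.2],[0,0,-1.4]]
    - [[2.1,-1.9,-0.2],[0,0,-1.4]]
    - [[2.1,-1.9,-0.2],[0,0,-1.4]]
    - [[2.1,-1.9,-0.2],[0,0,-1.4]]
    - [[2.1,-1.9,-0.2],[0,0,-1.4]]
    - [[2.1,-1.9,-0.2],[0,0,-1.4]]
    - [[2.1,-1.9,-0.2],[0,0,-1.4]]
    - [[2.1,-1.9,-0.2],[0,0,-1.4]]
    - [[0,0,0],[0,0,0]]

```text
clock: 2.1
tool_pos: [0.5838, 0.2387, 0.1999]
eef_rot: [0.382, 0.924, -0.001, 0.001]
contact_force: [-0.5, -1.2, 0.5]
opening: 1.001
finger_force: 0.0
```

Run:
```python
from h import *
np.set_printoptions(precision=4,suppress=True)
p,d,c=snap('wrist','w1'); X=cloud(d,c); z=X[...,2]; ok=d>0
near=ok&(np.hypot(X[...,0]-.6055,X[...,1]-.225)<.075)
g=p.max(2).astype(int)-p.min(2)
m=near&(z>.012)&(z<.028)&(g<30);P=X[m]; print(len(P),cv2.minEnclosingCircle(P[:,:2].astype(np.float32)),np.median(P[:,2]))
m=near&(z>.044)&(z<.06);P=X[m]; print(len(P),cv2.minAreaRect(P[:,:2].astype(np.float32)*1000),np.median(P[:,2]))
print(r.get_state()['tool_pos'])
```

```text
14559 ((0.6062538027763367, 0.22641226649284363), 0.06185083091259003) 0.019950636650642957
1846 ((606.5700073242188, 226.80691528320312), (15.941359519958496, 70.20697784423828), 44.2464485168457) 0.05069973690422923
[0.5818 0.2414 0.2   ]
```

View pics/w1.png

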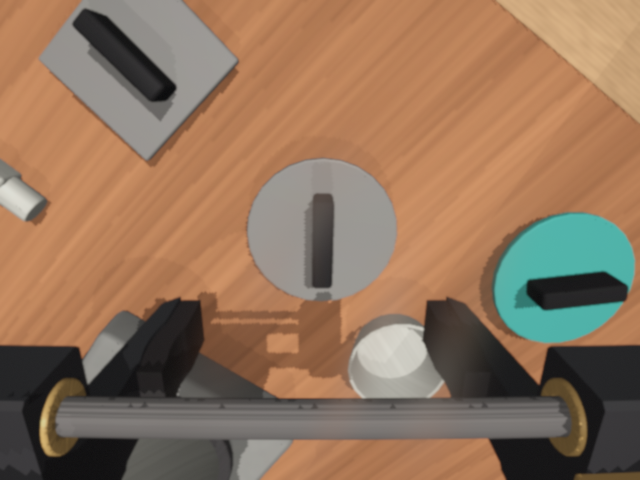

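The lid is centred at wrist pixel (322,229) with its bar vertical in the image, so it lines up with the fingers. The tin at (397,355) is clear. I'll descend.

>>> step_arm:
  increments:
    - [[0.8,-0.5,-1.2],[0,0,-0.5]]
    - [[0.8,-0.5,-2],[0,0,-0.5]]
    - [[0.8,-0.5,-2],[0,0,0]]
    - [[0,0,-2],[0,0,0]]
    - [[0,0,-2],[0,0,0]]
    - [[0,0,-2],[0,0,0]]
    - [[0,0,-2],[0,0,0]]
    - [[0,0,-2],[0,0,0]]
    - [[0,0,0],[0,0,0]]
    - [[0,0,0],[0,0,0]]

```text
clock: 3.15
tool_pos: [0.604, 0.2297, 0.0483]
eef_rot: [0.386, 0.923, -0.0, -0.001]
contact_force: [-0.2, -0.3, 0.3]
opening: 0.998
finger_force: 0.0
```

>>> step_arm:
  increments:
    - [[0.2,-0.2,-0.8],[0,0,0]]
    - [[0,0,-0.8],[0,0,0]]
    - [[0,0,-0.7],[0,0,0]]
    - [[0,0,0],[0,0,0]]
    - [[0,0,0],[0,0,0]]
    - [[0,0,0],[0,0,0]]
    - [[0,0,0],[0,0,0]]
    - [[0,0,0],[0,0,0]]
    - [[0,0,0],[0,0,0]]
    - [[0,0,0],[0,0,0]]

```text
clock: 4.15
tool_pos: [0.6068, 0.2269, 0.0259]
eef_rot: [0.386, 0.922, 0.0, 0.0]
contact_force: [-0.7, -0.5, -0.1]
opening: 0.999
finger_force: 0.0
```

>>> step_arm:
  increments:
    - [[0,0,0],[0,0,0]]
    - [[0,0,0],[0,0,0]]
    - [[0,0,0],[0,0,0]]
    - [[0,0,0],[0,0,0]]
    - [[0,0,0],[0,0,0]]
    - [[0,0,0],[0,0,0]]
    - [[0,0,0],[0,0,0]]
    - [[0,0,0],[0,0,0]]
    - [[0,0,0],[0,0,0]]
    - [[0,0,0],[0,0,0]]
  fingers: 0
  grip_force: 35

```text
clock: 5.15
tool_pos: [0.6066, 0.2268, 0.0257]
eef_rot: [0.386, 0.922, -0.0, -0.0]
contact_force: [-0.4, -0.3, 0.7]
opening: 0.178
finger_force: 35.0
```

>>> step_arm:
  increments:
    - [[0,0,1],[0,0,0]]
    - [[0,0,1.5],[0,0,0]]
    - [[0,0,2],[0,0,0]]
    - [[0,0,2.5],[0,0,0]]
    - [[0,0,2.5],[0,0,0]]
    - [[0,0,2.5],[0,0,0]]
    - [[0,0,2.5],[0,0,0]]
    - [[0,0,2],[0,0,0]]
    - [[0,0,1.5],[0,0,0]]
    - [[0,0,0],[0,0,0]]

```text
clock: 6.15
tool_pos: [0.6082, 0.2276, 0.2094]
eef_rot: [0.386, 0.922, 0.002, 0.002]
contact_force: [-0.1, 0.1, -1.8]
opening: 0.182
finger_force: 35.0
```

>>> step_arm:
  increments:
    - [[0.1,-0.7,0],[0,0,0]]
    - [[0.2,-1.5,0],[0,0,0]]
    - [[0.3,-2.2,0],[0,0,0]]
    - [[0.3,-2.2,0],[0,0,0]]
    - [[0.3,-2.2,0],[0,0,0]]
    - [[0.3,-2.2,0],[0,0,0]]
    - [[0.3,-2.2,0],[0,0,0]]
    - [[0.3,-2.2,0],[0,0,0]]
    - [[0.2,-1.5,0],[0,0,0]]
    - [[0.1,-0.6,0],[0,0,0]]

```text
clock: 7.15
tool_pos: [0.6304, 0.0482, 0.205]
eef_rot: [0.388, 0.922, -0.001, -0.0]
contact_force: [0.2, -0.8, -2.2]
opening: 0.176
finger_force: 35.0
```

```bash
cat > rim.py <<'E'
import sys
from h import *
from scipy.optimize import least_squares
np.set_printoptions(precision=4,suppress=True)
s=r.get_state();print(s['tool_pos'])
for n in ('wrist','top','side'):
    p,d,c=snap(n,sys.argv[1]+n); X=cloud(d,c); z=X[...,2]; ok=d>0
    def fit(m,R,name):
        P=X[m]
        if len(P)<30: print(n,name,len(P)); return
        a=least_squares(lambda q:np.hypot(P[:,0]-q[0],P[:,1]-q[1])-R,P[:,:2].mean(0),loss='soft_l1',f_scale=.003).x
        print(n,name,len(P),a,'z',np.median(P[:,2]),'enc',cv2.minEnclosingCircle(P[:,:2].astype(np.float32)))
    rr=np.hypot(X[...,0]-.6415,X[...,1]+.026)
    fit(ok&(rr<.075)&(z>.135)&(z<.145),.0585,'rim')
    t=s['tool_pos']; rl=np.hypot(X[...,0]-t[0],X[...,1]-t[1]); zl=t[2]-.0257+.02
    m=ok&(rl<.07)&(abs(z-zl)<.012)&(p.max(2)>100)&(p.max(2).astype(int)-p.min(2)<25)
    P=X[m]
    if len(P)>50:
        A=np.c_[P[:,:2]-t[:2],np.ones(len(P))]; k=np.linalg.lstsq(A,P[:,2],rcond=None)[0]
        print(n,'lid plane',len(P),k,'enc',cv2.minEnclosingCircle(P[:,:2].astype(np.float32)))
E
python3 rim.py a
```

```text
[0.6304 0.0482 0.205 ]
wrist rim 589 [ 0.6421 -0.0227] z 0.13954164010926898 enc ((0.5898206830024719, -0.042840879410505295), 0.021898189559578896)
wrist lid plane 36839 [ 0.0009 -0.0022  0.1992] enc ((0.6301679611206055, 0.04850838705897331), 0.06163211911916733)
top rim 0
top lid plane 439 [-0.0047  0.0076  0.1994] enc ((0.6140522956848145, 0.06693442910909653), 0.05329078808426857)
side rim 217 [ 0.6408 -0.0271] z 0.13815742270137074 enc ((0.6400902271270752, -0.027892621234059334), 0.06352812051773071)
side lid plane 289 [-0.0084  0.0071  0.1978] enc ((0.631377100944519, 0.0468304269015789), 0.06318383663892746)
```

View pics/awrist.png

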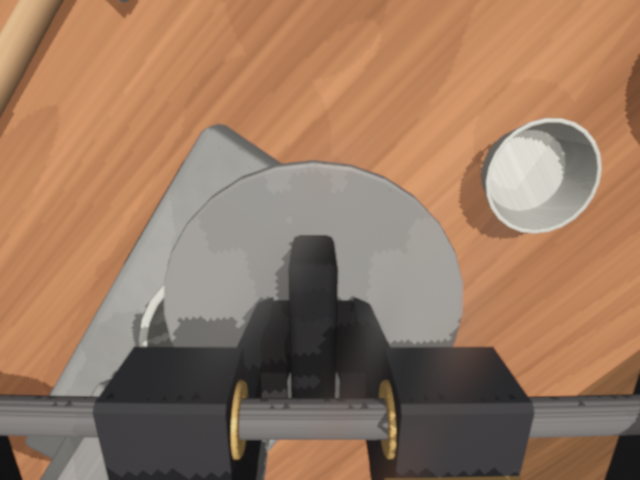

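The lid is held flat and centred on the TCP, and the tub rim is partly hidden at left (150,320). The tub centre estimates average to (0.6415,-0.0255).

>>> step_arm:
  increments:
    - [[0.1,-0.7,0],[0,0,0]]
    - [[0.2,-1.5,0],[0,0,0]]
    - [[0.2,-1.5,0],[0,0,0]]
    - [[0.2,-1.5,0],[0,0,0]]
    - [[0.2,-1.2,0],[0,0,0]]
    - [[0.1,-0.6,0],[0,0,0]]
    - [[0,0,0],[0,0,0]]
    - [[0,0,0],[0,0,0]]
    - [[0,0,-0.5],[0,0,0]]
    - [[0,0,-0.5],[0,0,0]]

```text
clock: 8.3
tool_pos: [0.6407, -0.017, 0.1954]
eef_rot: [0.386, 0.923, 0.0, -0.0]
contact_force: [-0.7, 0.9, -2.6]
opening: 0.18
finger_force: 35.0
```

>>> step_arm:
  increments:
    - [[0,-0.4,0],[0,0,0]]
    - [[0.1,-0.4,0],[0,0,0]]
    - [[0,0,0],[0,0,0]]
    - [[0,0,-0.5],[0,0,0]]
    - [[0,0,-0.5],[0,0,0]]
    - [[0,0,-0.5],[0,0,0]]
    - [[0,0,-0.5],[0,0,0]]
    - [[0,0,-0.3],[0,0,0]]
    - [[0,0,-0.3],[0,0,0]]
    - [[0,0,0],[0,0,0]]

```text
clock: 9.3
tool_pos: [0.6414, -0.0261, 0.1692]
eef_rot: [0.386, 0.922, -0.0, -0.0]
contact_force: [-1.0, 0.9, -1.8]
opening: 0.176
finger_force: 35.0
```

>>> step_arm:
  increments:
    - [[0,0,-0.2],[0,0,0]]
    - [[0,0,-0.2],[0,0,0]]
    - [[0,0,-0.2],[0,0,0]]
    - [[0,0,-0.2],[0,0,0]]
    - [[0,0,-0.2],[0,0,0]]
    - [[0,0,-0.2],[0,0,0]]
    - [[0,0,-0.1],[0,0,0]]
    - [[0,0,-0.1],[0,0,0]]
    - [[0,0,0],[0,0,0]]
    - [[0,0,0],[0,0,0]]

```text
clock: 10.3
tool_pos: [0.6418, -0.0261, 0.1558]
eef_rot: [0.386, 0.922, 0.0, 0.0]
contact_force: [-0.0, -0.7, -1.0]
opening: 0.179
finger_force: 35.0
```

>>> step_arm:
  increments:
    - [[0,0,-0.1],[0,0,0]]
    - [[0,0,-0.1],[0,0,0]]
    - [[0,0,-0.05],[0,0,0]]
    - [[0,0,0],[0,0,0]]
    - [[0,0,0],[0,0,0]]
    - [[0,0,0],[0,0,0]]
    - [[0,0,0],[0,0,0]]
    - [[0,0,0],[0,0,0]]
    - [[0,0,0],[0,0,0]]
    - [[0,0,0],[0,0,0]]

```text
clock: 11.3
tool_pos: [0.6418, -0.0261, 0.1537]
eef_rot: [0.386, 0.922, 0.0, 0.0]
contact_force: [-2.2, -0.4, 5.0]
opening: 0.18
finger_force: 35.0
```

The lid seats at the predicted height with 5 N of contact. Releasing it now.

>>> step_arm:
  increments:
    - [[0,0,0],[0,0,0]]
    - [[0,0,0],[0,0,0]]
    - [[0,0,0],[0,0,0]]
    - [[0,0,0],[0,0,0]]
    - [[0,0,0],[0,0,0]]
    - [[0,0,0],[0,0,0]]
    - [[0,0,1],[0,0,0]]
    - [[0,0,1.5],[0,0,0]]
    - [[0,0,2],[0,0,0]]
    - [[0,0,2],[0,0,0]]
  fingers: 1

```text
clock: 12.3
tool_pos: [0.6417, -0.0261, 0.2196]
eef_rot: [0.386, 0.922, 0.0, 0.0]
contact_force: [0.3, -0.7, 0.9]
opening: 0.999
finger_force: 0.0
```

```bash
cat > knob.py <<'E'
import sys
from h import *
from scipy.spatial.transform import Rotation as Ro
np.set_printoptions(precision=4,suppress=True)
s=r.get_state();print(s['tool_pos'],s['eef_rot'],s['q'])
nn=np.array([-np.sin(np.radians(28))*np.cos(np.radians(10)),-np.sin(np.radians(28))*np.sin(np.radians(10)),np.cos(np.radians(28))])
for n in sys.argv[2:]:
    p,d,c=snap(n,sys.argv[1]+n); X=cloud(d,c); z=X[...,2]; ok=d>0
    br=p.max(2); g=br.astype(int)-p.min(2)
    m=ok&(np.hypot(X[...,0]-.6415,X[...,1]+.0255)<.07)&(abs(z-.148)<.006); P=X[m]
    if len(P)>50: print(n,'lid',len(P),np.linalg.lstsq(np.c_[P[:,:2]-[.6415,-.0255],np.ones(len(P))],P[:,2],rcond=None)[0],cv2.minEnclosingCircle(P[:,:2].astype(np.float32)))
    C=np.array([.674,-.207,.1318])
    near=ok&(np.linalg.norm(X-C,axis=2)<.1)
    P=X[near&(br>150)&(g<30)&(abs((X-C)@nn)<.01)]
    if len(P)<50: print(n,'panel?',len(P)); continue
    for _ in range(5):
        Q=P-P.mean(0); nf=np.linalg.svd(Q,full_matrices=0)[2][2]; nf*=np.sign(nf[2]); P=P[abs(Q@nf)<.003]
    print(n,'panel',len(P),P.mean(0),nf,np.degrees(np.arccos(nf[2])),'yaw',np.degrees(np.arctan2(-nf[1],-nf[0])))
    c0=P.mean(0); up=np.array([0,0,1])-nn*nn[2]; up/=np.linalg.norm(up); rt=np.cross(up,nn)
    h=(X-c0)@nn
    for lo,hi,nm in ((.046,.058,'bar'),(.016,.024,'skirt')):
        m=near&(h>lo)&(h<hi)&(br<110); B=X[m]
        if len(B)<20: print(nm,len(B)); continue
        uv=np.c_[(B-c0)@rt,(B-c0)@up].astype(np.float32)
        R=cv2.minAreaRect(uv*1000); cc=cv2.minEnclosingCircle(uv)
        q=R[0] if nm=='bar' else np.array(cc[0])*1000
        print(nm,len(B),R,'circ',cc,'h',np.median(h[m]),'axis@panel',c0+q[0]/1000*rt+q[1]/1000*up)
E
python3 knob.py b wrist top side
```

```text
[ 0.6417 -0.0261  0.2196] [0.3864 0.9223 0.0001 0.0001] [ 0.0554  0.7326 -0.1607  1.531   0.1382  0.8889  0.6254]
wrist lid 31152 [ 0.0013 -0.0001  0.148 ] ((0.6422250270843506, -0.025838948786258698), 0.062125205993652344)
wrist panel 2993 [ 0.697  -0.1681  0.1474] [-0.457  -0.0664  0.887 ] 27.505149435284114 yaw 8.266278128463727
bar 207 ((16.816274642944336, -22.043621063232422), (5.6066083908081055, 20.803607940673828), 40.20287322998047) circ ((0.016938012093305588, -0.02218768559396267), 0.010690921917557716) h 0.04867104806060133 axis@panel [ 0.6808 -0.188   0.1371]
skirt 913 ((16.471969604492188, -26.709125518798828), (24.990415573120117, 44.04563903808594), 10.847455024719238) circ ((0.024425765499472618, -0.025272658094763756), 0.02247627265751362) h 0.018776332149119935 axis@panel [ 0.6793 -0.196   0.1356]
top lid 745 [ 0.0007 -0.0024  0.1482] ((0.6398093700408936, -0.02385834977030754), 0.06162470951676369)
top panel 430 [ 0.6768 -0.2335  0.1313] [-0.4758 -0.0791  0.876 ] 28.8383306805097 yaw 9.434306196945746
bar 96 ((-27.921756744384766, 2.214658737182617), (15.61213016
[... 430 characters left out ...]
e lid 898 [0.0018 0.0012 0.1467] ((0.6424577832221985, -0.02856316603720188), 0.06433763355016708)
side panel 649 [ 0.6758 -0.2271  0.131 ] [-0.4717 -0.0691  0.879 ] 28.472547592175935 yaw 8.339618657368307
bar 150 ((-17.956687927246094, -0.4773902893066406), (18.42682647705078, 62.8682746887207), 34.71327209472656) circ ((-0.017435992136597633, -0.000116666778922081), 0.031968146562576294) h 0.05031009465730353 axis@panel [ 0.6723 -0.2095  0.1308]
skirt 252 ((-16.186397552490234, -1.3788490295410156), (65.19429016113281, 60.8795280456543), 49.89308166503906) circ ((-0.018717819824814796, 0.0006448476924560964), 0.03447342291474342) h 0.019181005287242384 axis@panel [ 0.6731 -0.2086  0.1313]
```

View pics/bwrist.png

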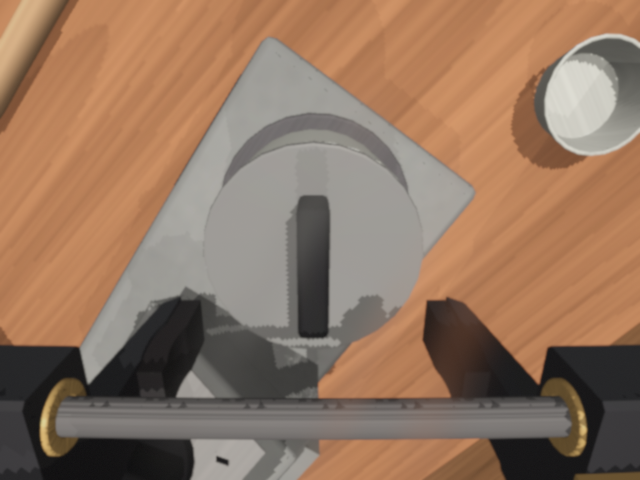

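The lid sits flat: centre (0.642,-0.026), flange top at 0.148, tilt about 0. In the wrist picture it is around (313,250), covering the tub. Next I'll compute the pose for the knob.

```bash
cat > tgt.py <<'E'
import sys
from h import *
from scipy.spatial.transform import Rotation as Ro
np.set_printoptions(precision=3,suppress=True)
y,t=np.radians(9.3),np.radians(28)
nn=np.array([-np.sin(t)*np.cos(y),-np.sin(t)*np.sin(y),np.cos(t)])
up=np.array([np.cos(t)*np.cos(y),np.cos(t)*np.sin(y),np.sin(t)]); rt=np.cross(up,nn)
A=np.array([.6737,-.2067,.132])
def target(out,ang=0.0):
    a=.6-ang; yt=rt*np.cos(a)+up*np.sin(a); zt=-nn; xt=np.cross(yt,zt)
    return A+out*nn,Ro.from_matrix(np.c_[xt,yt,zt])
if __name__=='__main__':
    out,ang,n=map(float,sys.argv[1:4]); s=r.get_state(); P,R=target(out,ang)
    dR=(R*Ro.from_quat(s['eef_rot']).inv()).as_rotvec(degrees=True); dp=(P-s['tool_pos'])*100
    print('nn',nn,'P',P,'dp',dp,'dR',dR,'per row',dp/n,dR/n,'q',s['q'])
E
python3 tgt.py .14 0 20
```

```text
nn [-0.463 -0.076  0.883] P [ 0.609 -0.217  0.256] dp [ -3.393 -19.127   3.561] dR [ 25.548 -17.791 -88.814] per row [-0.17  -0.956  0.178] [ 1.277 -0.89  -4.441] q [ 0.055  0.732 -0.161  1.531  0.138  0.886  0.625]
```

>>> step_arm:
  increments:
    - [[0,0,0.6],[1.28,-0.89,-4.44]]
    - [[0,-0.5,0.6],[1.28,-0.89,-4.44]]
    - [[-0.2,-1,0.6],[1.28,-0.89,-4.44]]
    - [[-0.2,-1,0.6],[1.28,-0.89,-4.44]]
    - [[-0.2,-1,0.6],[1.28,-0.89,-4.44]]
    - [[-0.2,-1,0.6],[1.28,-0.89,-4.44]]
    - [[-0.2,-1,0],[1.28,-0.89,-4.44]]
    - [[-0.2,-1,0],[1.28,-0.89,-4.44]]
    - [[-0.2,-1,0],[1.28,-0.89,-4.44]]
    - [[-0.2,-1,0],[1.28,-0.89,-4.44]]

```text
clock: 13.45
tool_pos: [0.6249, -0.1116, 0.2531]
eef_rot: [0.703, 0.699, 0.129, 0.027]
contact_force: [0.7, 0.5, -0.5]
opening: 1.001
finger_force: 0.0
```

>>> step_arm:
  increments:
    - [[-0.2,-1.1,0],[1.28,-0.89,-4.44]]
    - [[-0.2,-1.1,0],[1.28,-0.89,-4.44]]
    - [[-0.2,-1.1,0],[1.28,-0.89,-4.44]]
    - [[-0.2,-1.1,0],[1.28,-0.89,-4.44]]
    - [[-0.2,-1.1,0],[1.28,-0.89,-4.44]]
    - [[-0.2,-1.1,0],[1.28,-0.89,-4.44]]
    - [[-0.2,-1.1,0],[1.28,-0.89,-4.44]]
    - [[-0.2,-1.1,0],[1.28,-0.89,-4.44]]
    - [[-0.2,-1,0],[1.28,-0.89,-4.44]]
    - [[0,-0.8,0],[1.28,-0.89,-4.44]]

```text
clock: 14.45
tool_pos: [0.6066, -0.218, 0.253]
eef_rot: [0.901, 0.359, 0.237, 0.05]
contact_force: [0.4, 0.5, -0.1]
opening: 1.0
finger_force: 0.0
```

```bash
python3 knob.py c wrist; python3 tgt.py .10 0 1
```

```text
[ 0.6066 -0.218   0.253 ] [0.9013 0.3594 0.2365 0.0505] [ 0.5165  0.584  -0.1818  1.9154 -0.5878  0.2729  0.1121]
wrist lid 18381 [0.0016 0.0078 0.1483] ((0.642088770866394, -0.03470917046070099), 0.06152309477329254)
wrist panel 28858 [ 0.6794 -0.2004  0.1349] [-0.4617 -0.0778  0.8836] 27.920904417217656 yaw 9.568132182370361
bar 2358 ((5.115644454956055, -8.128087997436523), (15.930320739746094, 62.8577766418457), 34.12130355834961) circ ((0.0051894886419177055, -0.008188670501112938), 0.03189856559038162) h 0.050870830832976 axis@panel [ 0.6732 -0.2067  0.131 ]
skirt 4895 ((4.771148681640625, -7.902122497558594), (65.13095092773438, 65.16364288330078), 35.98246765136719) circ ((0.004964885767549276, -0.008605962619185448), 0.03339895233511925) h 0.019177161020520778 axis@panel [ 0.6727 -0.2066  0.1308]
nn [-0.463 -0.076  0.883] P [ 0.627 -0.214  0.22 ] dp [ 2.153  0.493 -3.237] dR [-0.291 -0.08   0.386] per row [ 2.153  0.493 -3.237] [-0.291 -0.08   0.386] q [ 0.518  0.584 -0.181  1.917 -0.589  0.271  0.111]
```

View pics/cwrist.png

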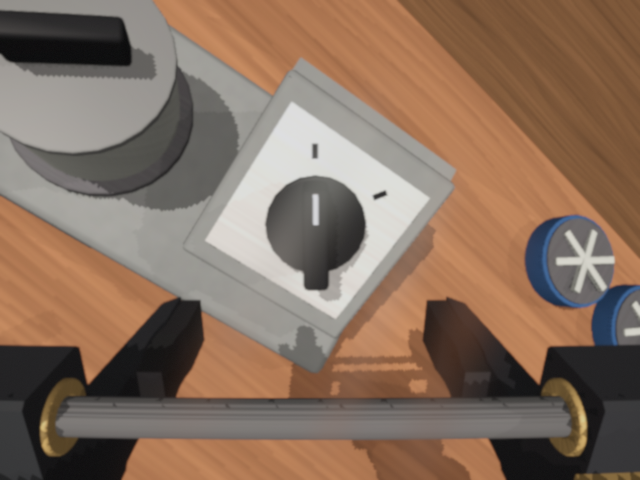

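The knob is centred at (316,222) with its bar vertical in the image, so it lines up with the fingers. The measured axis is (0.673,-0.2067,0.131). Descending along the axis.

>>> step_arm:
  increments:
    - [[0.3,0.05,-0.6],[-0.3,-0.1,0.4]]
    - [[0.6,0.1,-1.1],[0,0,0]]
    - [[0.6,0.1,-1.1],[0,0,0]]
    - [[0.6,0.1,-1.1],[0,0,0]]
    - [[0.6,0.1,-1.1],[0,0,0]]
    - [[0.6,0.1,-1.1],[0,0,0]]
    - [[0.6,0.1,-1.1],[0,0,0]]
    - [[0.6,0.1,-1.0],[0,0,0]]
    - [[0.6,0.1,-0.7],[0,0,0]]
    - [[0,0,0],[0,0,0]]

```text
clock: 15.5
tool_pos: [0.6592, -0.2079, 0.1641]
eef_rot: [0.899, 0.365, 0.237, 0.052]
contact_force: [-0.6, 0.0, 0.3]
opening: 1.003
finger_force: 0.0
```

```bash
sed -i 's/A=np.array.*/A=np.array([.673,-.2067,.131])/' tgt.py; python3 tgt.py .024 0 1
```

```text
nn [-0.463 -0.076  0.883] P [ 0.662 -0.209  0.152] dp [ 0.269 -0.061 -1.192] dR [ 0.043  0.097 -0.565] per row [ 0.269 -0.061 -1.192] [ 0.043  0.097 -0.565] q [ 0.497  0.772 -0.25   1.862 -0.606  0.114  0.145]
```

>>> step_arm:
  increments:
    - [[0.1,0,-0.4],[0,0,-0.3]]
    - [[0.1,0,-0.4],[0,0,-0.3]]
    - [[0.1,-0.1,-0.3],[0,0,0]]
    - [[0,0,0],[0,0,0]]
    - [[0,0,0],[0,0,0]]
    - [[0,0,0],[0,0,0]]
    - [[0,0,0],[0,0,0]]
    - [[0,0,0],[0,0,0]]
    - [[0,0,0],[0,0,0]]
    - [[0,0,0],[0,0,0]]

```text
clock: 16.5
tool_pos: [0.6617, -0.2096, 0.1543]
eef_rot: [0.901, 0.36, 0.237, 0.054]
contact_force: [0.1, -0.4, -0.4]
opening: 1.005
finger_force: 0.0
```

>>> step_arm:
  increments:
    - [[0,0,0],[0,0,0]]
    - [[0,0,0],[0,0,0]]
    - [[0,0,0],[0,0,0]]
    - [[0,0,0],[0,0,0]]
    - [[0,0,0],[0,0,0]]
    - [[0,0,0],[0,0,0]]
    - [[0,0,0],[0,0,0]]
    - [[0,0,0],[0,0,0]]
    - [[0,0,0],[0,0,0]]
    - [[0,0,0],[0,0,0]]
  fingers: 0
  grip_force: 60

```text
clock: 17.5
tool_pos: [0.6612, -0.209, 0.1541]
eef_rot: [0.901, 0.361, 0.237, 0.053]
contact_force: [-1.2, 0.6, 0.2]
opening: 0.174
finger_force: 60.0
```

```bash
python3 tgt.py .024 0 1
```

```text
nn [-0.463 -0.076  0.883] P [ 0.662 -0.209  0.152] dp [ 0.064  0.05  -0.189] dR [0.05  0.086 0.029] per row [ 0.064  0.05  -0.189] [0.05  0.086 0.029] q [ 0.5    0.79  -0.258  1.862 -0.614  0.09   0.148]
```

The knob is gripped. Pressing in about 9 mm along -nn.

>>> step_arm:
  increments:
    - [[0.1,0.02,-0.2],[0,0,0]]
    - [[0.1,0.02,-0.2],[0,0,0]]
    - [[0.1,0.02,-0.2],[0,0,0]]
    - [[0.1,0.02,-0.15],[0,0,0]]
    - [[0.05,0,-0.1],[0,0,0]]
    - [[0,0,0],[0,0,0]]
    - [[0,0,0],[0,0,0]]
    - [[0,0,0],[0,0,0]]
    - [[0,0,0],[0,0,0]]
    - [[0,0,0],[0,0,0]]

```text
clock: 18.5
tool_pos: [0.6651, -0.2085, 0.1468]
eef_rot: [0.901, 0.361, 0.237, 0.053]
contact_force: [-12.8, 2.0, 16.3]
opening: 0.181
finger_force: 60.0
```

```bash
python3 tgt.py .018 0 1;python3 -c "
from tgt import *
s=r.get_state();print((s['tool_pos']-A)@nn,s['contact_force']@nn,s['contact_force'])"
```

```text
nn [-0.463 -0.076  0.883] P [ 0.665 -0.208  0.147] dp [-0.045  0.041  0.005] dR [0.056 0.104 0.045] per row [-0.045  0.041  0.005] [0.056 0.104 0.045] q [ 0.498  0.805 -0.262  1.856 -0.617  0.079  0.152]
0.01777805784132317 20.20560429668879 [-12.848   2.029  16.317]
```

It bottomed out: 8.3 mm of travel and 20 N. Twisting clockwise now.

>>> step_arm:
  increments:
    - [[0,0,0],[2.31,0.38,-4.41]]
    - [[0,0,0],[2.31,0.38,-4.41]]
    - [[0,0,0],[2.31,0.38,-4.41]]
    - [[0,0,0],[2.31,0.38,-4.41]]
    - [[0,0,0],[2.31,0.38,-4.41]]
    - [[0,0,0],[2.31,0.38,-4.41]]
    - [[0,0,0],[2.31,0.38,-4.41]]
    - [[0,0,0],[2.31,0.38,-4.41]]
    - [[0,0,0],[2.31,0.38,-4.41]]
    - [[0,0,0],[2.31,0.38,-4.41]]

```text
clock: 19.5
tool_pos: [0.6653, -0.2092, 0.1469]
eef_rot: [0.969, -0.055, 0.236, -0.05]
contact_force: [-12.2, 1.6, 15.4]
opening: 0.177
finger_force: 60.0
```

```bash
cat > st.py <<'E'
from tgt import *
s=r.get_state(); b=r.get_state()['eef_rot']; R=Ro.from_quat(b).as_matrix()
yt=R[:,1]; print('ang',.6-np.arctan2(yt@up,yt@rt),'tilt',R[:,2]@-nn,'out',(s['tool_pos']-A)@nn,'off',(s['tool_pos']-A)@rt,(s['tool_pos']-A)@up,'F',s['contact_force']@nn,s['contact_force'],'M',s['moment']@nn,s['moment'],s['q'],s['opening'],s['clock'])
E
python3 st.py
```

```text
ang 0.8744658432189495 tilt 0.9999913596830705 out 0.01776344386339086 off 0.0011807848600934616 0.00036650280596975886 F 19.093222537459937 [-12.18    1.634  15.373] M 0.20153401839020044 [0.268 1.468 0.495] [ 0.458  0.8   -0.195  1.856 -0.956  0.109 -0.399] 0.17652163769920387 19.5
```

>>> step_arm:
  increments:
    - [[0,0,0],[2.31,0.38,-4.41]]
    - [[0,0,0],[2.31,0.38,-4.41]]
    - [[0,0,0],[2.31,0.38,-4.41]]
    - [[0,0,0],[2.31,0.38,-4.41]]
    - [[0,0,0],[0.92,0.15,-1.77]]
    - [[0,0,0],[0,0,0]]
    - [[0,0,0],[0,0,0]]
    - [[0,0,0],[0,0,0]]
    - [[0,0,0],[0,0,0]]
    - [[0,0,0],[0,0,0]]

```text
clock: 20.5
tool_pos: [0.6652, -0.2095, 0.1468]
eef_rot: [0.942, -0.236, 0.222, -0.093]
contact_force: [-13.0, -0.2, 14.5]
opening: 0.173
finger_force: 60.6
```

```bash
python3 st.py
```

```text
ang 1.2518458549378773 tilt 0.9999869957294889 out 0.017782479314098716 off 0.001463745966781607 0.0002384427671210745 F 18.82669074583435 [-12.963  -0.249  14.499] M 0.8909647697439989 [-0.137  1.468  1.063] [ 0.452  0.8   -0.185  1.855 -0.973  0.115 -0.761] 0.17323612957190926 20.5
```

It is at the stop (moment 0.9 N m, still pressed). I'll hold for more than a second, then release.

>>> step_arm:
  increments:
    - [[0,0,0],[0,0,0]]
    - [[0,0,0],[0,0,0]]
    - [[0,0,0],[0,0,0]]
    - [[0,0,0],[0,0,0]]
    - [[0,0,0],[0,0,0]]
    - [[0,0,0],[0,0,0]]
    - [[0,0,0],[0,0,0]]
    - [[0,0,0],[0,0,0]]
    - [[0,0,0],[0,0,0]]
    - [[0,0,0],[0,0,0]]

```text
clock: 21.5
tool_pos: [0.6652, -0.2095, 0.1468]
eef_rot: [0.942, -0.236, 0.222, -0.093]
contact_force: [-12.9, 1.2, 15.6]
opening: 0.173
finger_force: 60.6
```

>>> step_arm:
  increments:
    - [[0,0,0],[0,0,0]]
    - [[0,0,0],[0,0,0]]
    - [[0,0,0],[0,0,0]]
    - [[0,0,0],[0,0,0]]
    - [[0,0,0],[0,0,0]]
    - [[0,0,0],[0,0,0]]
    - [[0,0,0],[0,0,0]]
    - [[-0.1,0,0.2],[0,0,0]]
    - [[-0.2,0,0.4],[0,0,0]]
    - [[-0.5,-0.1,0.9],[0,0,0]]
  fingers: 1

```text
clock: 22.5
tool_pos: [0.6587, -0.2094, 0.1607]
eef_rot: [0.941, -0.237, 0.222, -0.095]
contact_force: [-0.5, 0.1, -0.2]
opening: 0.994
finger_force: 0.0
```

>>> step_arm:
  increments:
    - [[-0.5,-0.1,1],[0,0,0]]
    - [[-0.5,-0.1,1],[0,0,0]]
    - [[-0.8,-0.1,1.5],[0,0,0]]
    - [[-0.8,-0.1,1.5],[0,0,0]]
    - [[-0.8,-0.1,1.5],[0,0,0]]
    - [[-0.8,-0.1,1.5],[0,0,0]]
    - [[-0.8,-0.1,1.5],[0,0,0]]
    - [[-0.5,-0.1,1],[0,0,0]]
    - [[0,0,0],[0,0,0]]
    - [[0,0,0],[0,0,0]]

```text
clock: 23.5
tool_pos: [0.6033, -0.2176, 0.266]
eef_rot: [0.941, -0.237, 0.222, -0.094]
contact_force: [-0.0, -0.0, 0.2]
opening: 0.999
finger_force: 0.0
```

```bash
python3 knob.py d wrist; python3 knob.py d top side|grep -v panel; python3 st.py
```

```text
[ 0.6033 -0.2176  0.266 ] [ 0.9412 -0.237   0.2218 -0.0943] [ 0.3674  0.5579  0.0513  1.9195 -0.8735  0.3666 -0.8796]
wrist lid 4313 [0.009  0.0073 0.1478] ((0.6420295238494873, -0.02640845812857151), 0.06251172721385956)
wrist panel 25492 [ 0.6824 -0.2067  0.136 ] [-0.4606 -0.0771  0.8843] 27.839696274304664 yaw 9.49759985634837
bar 2043 ((-1.3896923065185547, -10.567354202270508), (16.600126266479492, 62.5086784362793), 34.23562240600586) circ ((0.00018186702800448984, -0.009541136212646961), 0.03146800026297569) h 0.050787575423225144 axis@panel [ 0.673  -0.207   0.1311]
skirt 3458 ((-0.6683750152587891, -9.103450775146484), (64.72217559814453, 63.33091735839844), 19.5025691986084) circ ((-0.000874859222676605, -0.010537470690906048), 0.033256903290748596) h 0.01913944211309662 axis@panel [ 0.6731 -0.2075  0.1311]
[ 0.6033 -0.2174  0.2654] [ 0.9412 -0.237   0.2213 -0.0944] [ 0.3675  0.5588  0.0509  1.9196 -0.8735  0.3666 -0.8796]
top lid 1191 [0.0021 0.0011 0.1483] ((0.6422768235206604, -0.026637693867087364), 0.06263899803161621)
bar 19
side lid 457 [-0.0015  0.0005  0.1466] ((0.6382858157157898, -0.02977886237204075), 0.06165169179439545)
ang 1.2552011396623532 tilt 0.9999920098650816 out 0.15140411649981975 off -0.0007371389857364 0.0005241862656141963 F -0.21930594899261607 [-0.286  0.505 -0.355] M -0.023057722933409498 [0.022 0.585 0.035] [ 0.368  0.56   0.051  1.92  -0.873  0.367 -0.88 ] 0.999799390538473 23.65
```

View pics/dside.png

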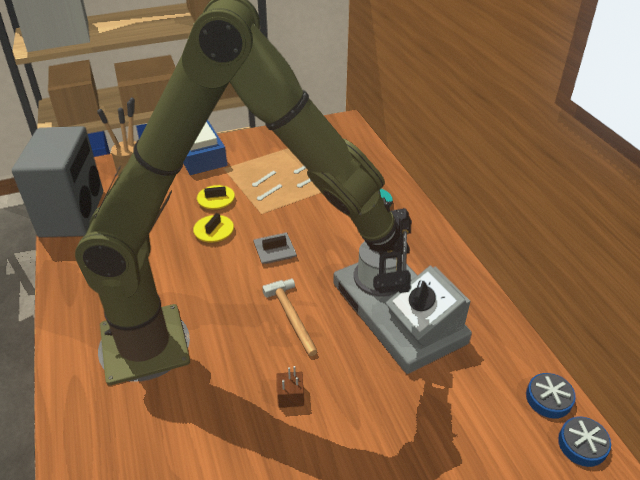

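The bar is back at 34.2° and its height is back to 50.8 mm, as at rest. The lid is flat at (0.642,-0.026). In the side view the knob at (423,296) is free and the bystanders haven't moved. Handing in.

```bash
python3 -c "
from plant import r
print(r.finish_job())"
```

```text
the job is handed in; nothing more can be done
None
```

I handed the job in at about 23.7 s: the round lid is seated flat in the tub, and the knob was pressed in, held at its stop for over a second and sprang back to rest; the judge's verdict was not shown.

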